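Shut the rice cooker and start it

TASK

The eggs are in the rice cooker: lower its open lid without slamming it and press the front down until the catch clicks and holds it shut, then press the orange cook lever on the front down until it stays down by itself. Feel for each click and never lean on the cooker with more than about 3 kg (30 N) of force. Leave the teapot, sippy cup, tray and spoon where they are.

Things in the scene. Friction and masses are not known exactly. Their poses are not given: they have to be found in the camera images.
- cooker: Compact cream rice cooker, red lid, fixed on the shelf. Body 170 mm deep (x -80 to +90 mm), 190 mm wide (206 over side grips), rim 122 mm high; the shut lid is flush with the front and tops out at 147 mm. Origin: on the shelf under its middle; x points from front (lever) to back (hinge), z up. Turned up to 0.6 rad.
- lid (a joint): Hinge angle of the lid (166 mm long, 188 wide, 22 thick): 0 = shut and caught, about 0.9 to 1.3 at the start, stop at 1.5. Spring hinge: above about 0.7 it stays where left; nearer to shut it springs up unless caught. The catch resists from about 0.07, takes 12 to 20 N down on the press pad, then snaps to 0; a hard stop follows 2 mm lower.
- lid_hinge (a point): Point on the hinge axis, middle of the cooker's width, 87 mm behind the cooker's origin and 122 mm up. The axis runs along the cooker's y.
- lid_pad (a point): Centre of the cream press pad (22 x 70 mm) on the lid's outer (top) face, 135 mm from the hinge axis and 25 mm off the hinge plane. Axes are the lid's: x from the free edge to the hinge, z out of the outer face (up when shut). When shut it is 147 mm above the shelf.
- lid_edge (a point): Middle of the lid's free edge, 167 mm from the hinge axis, at half the lid's thickness. Axes as lid_pad.
- cook_lever (a joint): Angle of the orange cook lever low on the front: 0 = up (off), about 0.42 = held down by its detent (on), 0.47 = hard stop. Sprung: it flies back up unless the detent holds it. It takes about 10 to 18 N down at lever_pad.
- lever_pad (a point): Press point on top of the lever's paddle, 36 mm from its pivot, 10 mm from its tip, about x = -107 mm, z = 64 mm in the cooker's frame; goes down about 15 mm. Paddle 44 mm wide (along y), 8 mm thick, juts 38 mm from the front; pivot at x = -73, z = 52 mm. The lid stands over it: a gripper pointing straight down bumps the lid, so lean its body away from the cooker by 12 to 30 degrees.
- teapot: Small blue ceramic teapot with a white flap, 160 mm from spout to handle, 96 mm high, standing beside the cooker; leave alone. Origin under its middle.
- sippy_cup: Teal sippy cup, white top, 74 mm across, 122 mm high, standing beside the cooker; leave alone. Origin under its middle.
- tray: Aluminium tray 240 x 110 mm, 16 mm high, beside the cooker; leave alone. Origin under its middle.
- spoon: Beech stirring spoon, 172 mm long, lying on the tray; leave alone.

How it is judged (in metres and radians):
On the way, in this order (a step that is already met when the one before it is completed fails the run):
1. the lid is shut and held by its catch with nothing touching it, before the lever is pressed (value of joint lid below 0.025 rad and value of joint cook_lever below 0.15 rad and contact force between cooker and the fingers below 0.5 N), for 0.2 s.
2. the cook lever is down (value of joint cook_lever above 0.36 rad), for 0.2 s.
At the end, for the whole second after the job is handed in: The lid is shut and held by its catch (hinge below 0.025 rad), the cook lever is held down by its detent (above 0.36 rad), and the teapot, sippy cup, tray and spoon are within 20 mm of where they stood (value of joint lid below 0.025 rad and value of joint cook_lever above 0.36 rad and distance of each of teapot, sippy_cup, tray, spoon from where it was at the start of the episode below 0.02 m); the robot touches nothing.
It fails at once if the cooker, its lid or its lever pushed with more than 30 N (contact force between cooker and the fingers above 30 N or contact force between cooker and the arm above 30 N).
It fails at once if the lid slammed (faster than 2.5 rad/s while still more than 0.12 rad open) (velocity of joint lid below -2.5 rad/s and value of joint lid above 0.12 rad).
It fails at once if the teapot, sippy cup, tray or spoon moved more than 25 mm, or the teapot or the cup tipped over (distance of any of teapot, sippy_cup, tray, spoon from where it was at the start of the episode above 0.025 m or angle between any of teapot, sippy_cup's own z axis and vertical above 0.4 rad).
It also fails if it takes over 64 s, if anything falls off the work surface, if the arm or the gripper's body presses on something with over 40 N, if the wrist force passes 120 N, or if a joint passes its speed limit or range.

ROBOT

A 6-joint arm with a two-finger parallel gripper is mounted at the origin on the work surface. World frame = base frame: x ahead of the robot, y to its left, z up, the work surface at z = 0. Lengths are in m, angles in degrees, forces in N, time in s.
With the tool pointing down it reaches from about 0.2 to 0.875 m from the base axis. Payload 3.4 kg.
Tool frame: the origin (TCP) lies between the finger pads; the fingertips stand 17 mm ahead of it and the grasp point (between the pads) lies 2 mm behind it; z points along the fingers, y is the line along which they close (so a half turn about z gives the same grasp; the last joint's range is limited). The gripper opens to 94 mm and grips with 3 to 60 N. Pads are 16 mm wide; open, the fingers measure 119 mm over their backs; the gripper's body (75 mm by 177 mm) begins 78 mm behind the grasp point.
Start: joints at [56.895, 15.808, 86.224, -0, 77.962, -6.933], TCP at [0.254, 0.516, 0.222] pointing down, gripper open.
Joint ranges: [-165.64, 165.64], [-43.16, 119.46], [12.63, 154.43], [-67.54, 247.53], [6.08, 155.33], [-154.97, 154.97]. Speed limits (degrees/s): [147.25, 147.25, 180, 180, 180, 180].

INTERFACE

Orientations are given as [roll, pitch, yaw] about the fixed x, y, z axes, in that order (R = Rz(yaw) Ry(pitch) Rx(roll)).
In Python, from station import r, eyes, models gives the robot as it stands.
- The arm moves only by the shell command python3 -m handwheel 'ROWS' [FORCE]. ROWS is JSON, a list of rows, each a list of 7 numbers: the finger opening in mm, from 0 to 94, then the shift along the tool's x, y, z in mm, then the turn, a rotation vector about the tool's x, y, z in degrees. In form: [[jaw, x, y, z, rx, ry, rz], ...]. A call has 1 to 20 rows; each row is the pose to reach, as a shift and turn from the pose commanded when the call began, along the tool's axes at that moment; what a row does not reach only later rows make up. A row lasts 1/10 s, in which the tool goes at most 50 mm and 8.59 degrees, less where a joint would pass 70% of its speed; a pose out of reach is approached as far as the arm can. A call with a gripper value outside its range is refused whole. The fingers move at their own pace and stop on an object; FORCE is the grip in N (left out, the last holds). Time passes only in rows, so rows that repeat a pose let the fingers close. It gives the time, the measured TCP pose, the force, the opening and the grip force at its end, in the units of the state.
- r.observe(): the state, without advancing time (a new reading comes with each control period).
- eyes.camera(name): name is "scene" or "side" or "wrist"; returns the picture (480x640x3 uint8, red, green, blue); there is no depth.
- eyes.calibration(name): a dict with "fx", "fy", "cx", "cy" (pixels), "xyz" and "attitude" of the camera in the world. Camera axes: x right, y down, z forward; pixel columns grow to the right and rows downward; lengths in m; the calibration is good to about 2 mm. The wrist camera is an equidistant fisheye: a pixel r from the principal point sees the ray r / f radians off the axis. A picture is of the moment at which its call begins: read the wrist's pose just before it. calibration takes no time and is no camera call; for the wrist camera it gives the pose at the moment of the call.
- r.close_job(): hands the job in; it is judged then, once.
Trained networks look in the newest picture that a camera, given by its name, has taken for a name from the list of things; names that differ only in an ending like _2 or _b are one class to them, and where a whole thing is asked for, a point or a joint stands for the part that bears it (a point fixed in the world has none). Each returns a list of dicts, best first, with "p" (0 to 1); they miss things now and then, are a little off and sometimes report something else, mostly with a low value. They report only what shows in the picture. A call takes as long as a camera call.
- models.outline_of(label, camera): "mask" (480x640 bool, what is visible of it) and "bbox" ([left, top, right, bottom] in pixels, round what is visible of it).
The state is a dict: "time": time; "q": joint angles; "qvel": joint speeds; "joint_torque": joint torques, N m; "eef_pos": TCP position; "tcp_rot": TCP orientation; "wrist_force": force on the tool from outside, world axes, zero at the start; "ft_torque": the same for the moment, N m; "gripper_width": opening from 0.0 (shut) to 1.0 (fully open); "grip_force": force on a finger pad.
Only numpy, scipy, OpenCV 4.12 (cv2) and the standard library are available. Lean on these libraries where they do the work, as an engineer would, in place of code of your own. Each camera call takes 0.05 s, during which the arm holds its last target. There are 200 camera calls.

## Working session

There is one attempt and no reset: what is moved stays moved. The work goes in short steps, Python scripts to look and compute and a shell command to move; the robot and the scene stay as the last step left them, time stands still between calls to the robot, and variables do not carry over. Pictures are saved under pics/ and viewed, at most 10 in all, crops included, and the job is handed in when it is done.

```bash
mkdir -p pics; ls; python3 - <<'E'
from station import r, eyes, models
import cv2,numpy as np
s=r.observe();print({k:np.round(v,3) for k,v in s.items()})
ims=[]
for c in ["scene","side"]:
    im=eyes.camera(c);cv2.imwrite(f"pics/{c}0.png",im[:,:,::-1])
    print(c,eyes.calibration(c))
    for l in ["cooker","lid","lid_pad","cook_lever","teapot","sippy_cup","tray","spoon"]:
        o=models.outline_of(l,c)
        for d in o[:2]:
            m=d["mask"];ys,xs=np.nonzero(m);print(l,round(d["p"],2),d["bbox"],xs.mean().round(1),ys.mean().round(1))
E
```

```text
pics
{'time': np.float64(0.0), 'q': array([ 5.6895e+01,  1.5847e+01,  8.6294e+01, -1.0000e-03,  7.7963e+01,
       -6.9350e+00]), 'qvel': array([ 0.031,  0.008, -0.014,  0.051,  0.081,  0.012]), 'joint_torque': array([-0.0000e+00, -4.0460e+01, -2.3722e+01,  7.0000e-02,  3.4000e-02,
       -0.0000e+00]), 'eef_pos': array([0.253, 0.516, 0.222]), 'tcp_rot': array([-1.79896e+02, -1.20000e-02,  1.53830e+02]), 'wrist_force': array([0.149, 0.678, 0.033]), 'ft_torque': array([-0.012,  0.02 , -0.013]), 'grip_force': np.float64(0.0), 'gripper_width': np.float64(1.0)}
scene {'fx': 482.76396118455136, 'fy': 482.76396118455136, 'cx': 320.0188514634048, 'cy': 234.16554406200808, 'xyz': array([ 0.49309846, -0.44697298,  0.81223474]), 'attitude': array([-143.99071233,   -0.60376483,   -9.99942545])}
cooker 0.6 [262.7, 154.6, 410.6, 356.3] 335.4 267.0
lid 0.72 [312.5, 153.4, 409.6, 273.2] 362.9 213.2
lid 0.17 [267.4, 294.9, 293.1, 321.8] 278.4 307.6
lid_pad 0.55 [315.0, 152.4, 413.1, 273.2] 363.1 213.5
cook_lever 0.79 [263.8, 294.9, 294.8, 322.2] 278.3 307.6
teapot 0.91 [371.6, 334.1, 467.5, 399.3] 4
[... 232 characters left out ...]
: 319.38002668137364, 'cy': 242.64364477619458, 'xyz': array([ 0.85195375, -0.37070353,  0.82488002]), 'attitude': array([-145.1588274 ,    0.23660727,   33.31508226])}
cooker 0.76 [243.1, 164.7, 378.9, 354.0] 315.9 271.2
cooker 0.21 [243.2, 261.4, 260.1, 284.5] 249.9 274.2
lid 0.59 [312.3, 163.0, 381.4, 322.1] 345.8 241.8
lid_pad 0.65 [314.7, 159.5, 376.7, 317.7] 345.9 242.3
cook_lever 0.87 [242.2, 261.1, 261.9, 291.6] 249.8 274.3
teapot 0.78 [258.0, 371.6, 352.7, 445.1] 306.5 409.9
teapot 0.69 [311.9, 160.7, 379.7, 320.7] 346.0 242.2
sippy_cup 0.92 [174.5, 359.9, 228.5, 420.6] 202.5 388.3
tray 0.96 [276.2, 177.8, 400.6, 243.5] 335.1 205.0
spoon 0.78 [297.2, 201.9, 377.0, 214.6] 323.2 205.4
```

View pics/scene0.png

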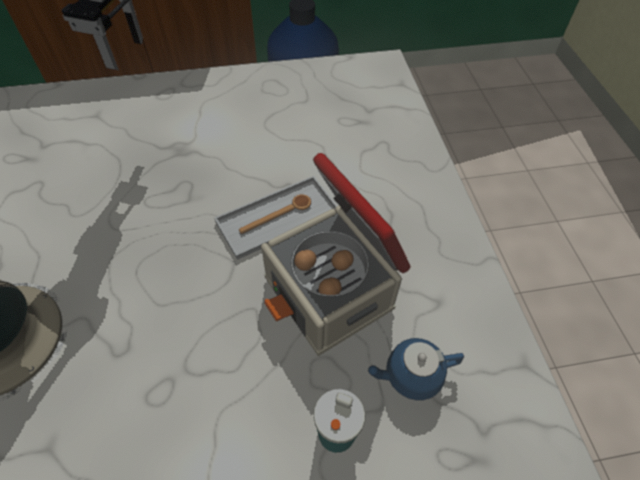

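View pics/side0.png

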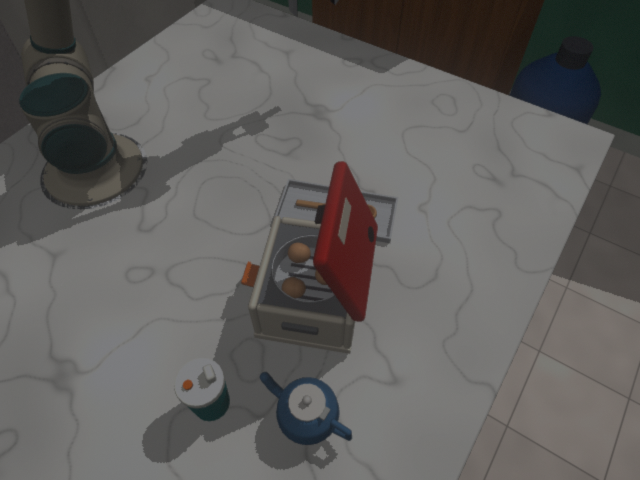

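The scene image shows the cooker at about (330,270), its orange lever at (279,307) facing the robot, and the red lid open. The tray is left of it, the teapot (418,368) and cup (339,420) are on the right. The side image shows the lid's outer face with the cream pad at about (345,220). Next I fit the cooker pose and lid angle to the masks.

```bash
cat > h.py <<'E'
from station import r, eyes, models
import cv2,numpy as np
from scipy.spatial.transform import Rotation as R
from scipy.optimize import minimize
def box(x0,x1,y0,y1,z0,z1): return np.array([[x,y,z] for x in(x0,x1) for y in(y0,y1) for z in(z0,z1)])
BODY=box(-.08,.09,-.095,.095,0,.122); LEV=box(-.117,-.08,-.022,.022,.056,.064)
LID=box(-.167,-.001,-.094,.094,.002,.024)
def lidpts(P,a): # lid frame at hinge -> cooker
    return P@R.from_euler('y',a).as_matrix().T+[.087,0,.122]
def world(P,p): return P@R.from_euler('z',p[2]).as_matrix().T+[p[0],p[1],0]
def proj(P,c):
    q=(P-c["xyz"])@R.from_euler('xyz',c["attitude"],degrees=True).as_matrix()
    return np.c_[c["fx"]*q[:,0]/q[:,2]+c["cx"],c["fy"]*q[:,1]/q[:,2]+c["cy"]]
def hull(P,c):
    m=np.zeros((480,640),np.uint8); h=cv2.convexHull(proj(P,c).astype(np.float32))
    cv2.fillPoly(m,[np.round(h*16).astype(np.int32)],1,shift=4); return m>0
def iou(a,b): return (a&b).sum()/max(1,(a|b).sum())
E
python3 - <<'E'
from h import *
D={}
for c in["scene","side"]:
    im=eyes.camera(c)
    D[c]=(eyes.calibration(c),)+tuple(models.outline_of(l,c)[0]["mask"] for l in("cooker","lid","cook_lever"))
def cost(p):
    s=0
    for c,(C,mc,ml,mv) in D.items():
        L=hull(world(lidpts(LID,p[3]),p),C);B=hull(world(BODY,p),C);V=hull(world(LEV,p),C)
        s+=3-iou(mc|ml|mv,B|L|V)-iou(ml,L)-.5*iou(mv,V)
    return s
best=None
for yaw in(-.6,-.3,0,.3,.6):
  for a in(.9,1.15):
    m=minimize(cost,[.52,.0,yaw,a],method="Nelder-Mead",options=dict(initial_simplex=np.array([.52,0,yaw,a])+np.vstack([np.zeros(4),np.diag([.05,.05,.2,.2])]),xatol=1e-4,fatol=1e-4))
    if best is None or m.fun<best.fun: best=m
p=best.x;print(best.fun,p)
np.save("p.npy",p)
for c,(C,mc,ml,mv) in D.items():
    im=cv2.imread(f"pics/{c}0.png")
    for P,col in((world(BODY,p),(0,255,0)),(world(lidpts(LID,p[3]),p),(255,255,0)),(world(LEV,p),(255,0,255))):
        q=np.round(proj(P,C)).astype(int)
        for i in range(8):
            for b in(1,2,4):
                if not i&b: cv2.line(im,tuple(map(int,q[i])),tuple(map(int,q[i|b])),col,1)
    cv2.imwrite(f"pics/{c}_fit.png",im)
a=cv2.imread("pics/scene_fit.png")[130:400,200:480];b=cv2.imread("pics/side_fit.png")[130:400,180:460]
cv2.imwrite("pics/fit.png",cv2.resize(np.hstack([a,b]),None,fx=1.42,fy=1.42))
from scipy.spatial.transform import Rotation as R
for n,l in((0,"pad"),):
  print("pad",world(lidpts(np.array([[-.135,0,.025]]),p[3]),p),"edge",world(lidpts(np.array([[-.167,0,.0125]]),p[3]),p),"lever",world(np.array([[-.107,0,.064]]),p),"shutpad",world(lidpts(np.array([[-.135,0,.025]]),0),p))
E
```

```text
1.8965927471323722 [ 0.58891432 -0.01432334  0.39316238  1.17552538]
pad [[0.64257167 0.00793139 0.25621691]] edge [[ 0.62053396 -0.00120889  0.28093624]] lever [[ 0.4900782  -0.05531626  0.064     ]] shutpad [[ 0.54457662 -0.03271269  0.147     ]]
```

View pics/fit.png

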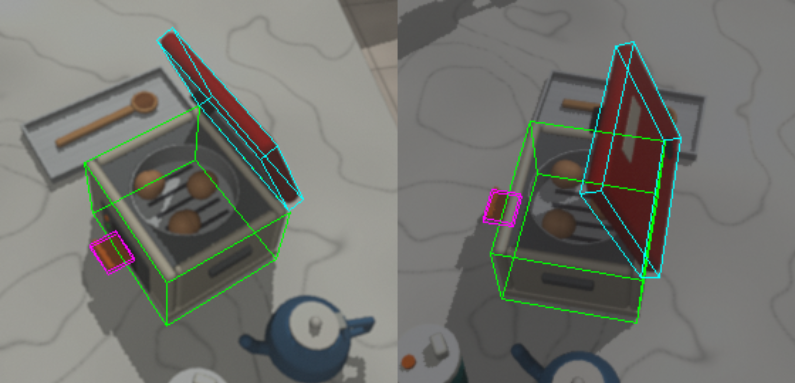

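The fit overlays match well: the cooker is at (0.589,-0.014), yaw 22.5°, with the lid at about 1.18 rad. I'll work out the waypoints with the fingers closed, tool y parallel to the cooker's y, coming down behind the lid.

```bash
cat >> h.py <<'E'
p=np.load("p.npy")
def to(xyz,rpy=None,s=None):
    s=s or r.observe(); T=R.from_euler('xyz',s["tcp_rot"],degrees=True)
    d=T.inv().apply(np.array(xyz)-s["eef_pos"])*1000
    rv=np.zeros(3) if rpy is None else (T.inv()*R.from_euler('xyz',rpy,degrees=True)).as_rotvec(degrees=True)
    return np.round(np.r_[d,rv],1)
def cw(x,y,z): return world(np.array([[x,y,z]]),p)[0]
E
python3 - <<'E'
from h import *
yaw=np.degrees(p[2]);print(yaw)
s=r.observe()
A=world(lidpts(np.array([[-.135,0,.025]]),p[3]),p)[0]
ap=A+.045*np.array([np.cos(p[2]),np.sin(p[2]),0])
print(to([.254,.516,.38],None,s),to([ap[0],ap[1],.38],[180,0,yaw],s),ap)
E
```

```text
22.526545053341145
[-4.000e-01  1.000e-01 -1.575e+02  0.000e+00  0.000e+00  0.000e+00] [-602.9 -250.7 -157.5    0.    -0.   131.3] [0.68413826 0.0251714  0.25621691]
```

```bash
python3 -m handwheel '[[0,0,0,-50,0,0,0],[0,0,0,-100,0,0,0],[0,0,0,-157,0,0,0],[0,-603,-251,-157,0,0,131.3],[0,-603,-251,-157,0,0,131.3],[0,-603,-251,-157,0,0,131.3],[0,-603,-251,-157,0,0,131.3],[0,-603,-251,-157,0,0,131.3],[0,-603,-251,-157,0,0,131.3],[0,-603,-251,-157,0,0,131.3],[0,-603,-251,-157,0,0,131.3],[0,-603,-251,-157,0,0,131.3],[0,-603,-251,-157,0,0,131.3],[0,-603,-251,-157,0,0,131.3],[0,-603,-251,-157,0,0,131.3],[0,-603,-251,-157,0,0,131.3],[0,-603,-251,-157,0,0,131.3],[0,-603,-251,-157,0,0,131.3],[0,-603,-251,-157,0,0,131.3],[0,-603,-251,-157,0,0,131.3]]' 20; python3 - <<'E'
from h import *
s=r.observe();print(s["eef_pos"],s["tcp_rot"],to([.684,.025,.273],[180,0,22.5]))
cv2.imwrite("pics/s1.png",eyes.camera("scene")[:,:,::-1])
E
```

```text
time: 3.3
eef_pos: [0.6843, 0.0245, 0.3791]
tcp_rot: [-180.0, 0.0, 22.5]
wrist_force: [0.1, 1.0, 0.2]
gripper_width: 0.005
grip_force: 0.0
[0.68425841 0.02451084 0.37911579] [-1.79981933e+02  2.36454522e-02  2.25120625e+01] [ -0.   -0.5 106.1  -0.    0.    0. ]
```

View pics/s1.png

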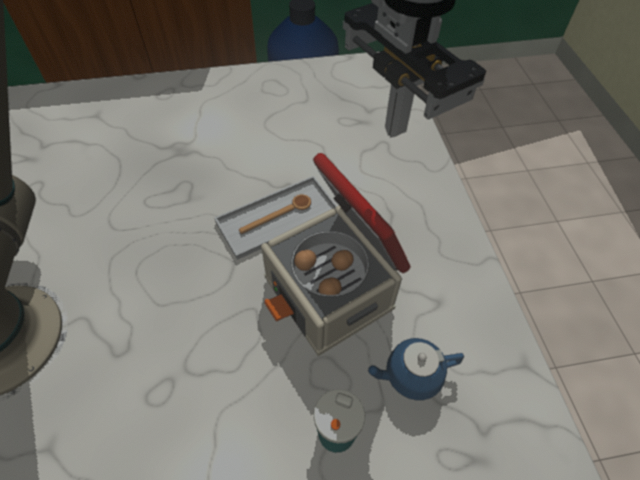

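The picture shows the fingertips at about (398,132), up and behind the lid and clear of it. I'll descend, then push along the arc.

```bash
python3 -m handwheel '[[0,0,0,35,0,0,0],[0,0,0,70,0,0,0],[0,0,0,106,0,0,0],[0,0,0,106,0,0,0]]'; python3 - <<'E'
from h import *
z0=135*np.sin(p[3])+25*np.cos(p[3]); x0=16.1
for a in np.arange(1.15,-.06,-.075):
    print(round(a,3),np.round([-135*np.cos(a)+25*np.sin(a)+8*np.sin(a)-x0, z0-(135*np.sin(a)+25*np.cos(a))],0))
E
```

```text
time: 3.75
eef_pos: [0.6807, 0.0253, 0.2677]
tcp_rot: [-179.7, 0.6, 22.6]
wrist_force: [-0.6, -0.5, -0.3]
gripper_width: 0.005
grip_force: 0.0
1.15 [-41.   1.]
1.075 [-51.   4.]
1.0 [-61.   7.]
0.925 [-71.  11.]
0.85 [-80.  16.]
0.775 [-89.  22.]
0.7 [-98.  28.]
0.625 [-106.   35.]
0.55 [-114.   42.]
0.475 [-121.   50.]
0.4 [-128.   59.]
0.325 [-133.   67.]
0.25 [-139.   77.]
0.175 [-143.   86.]
0.1 [-147.   96.]
0.025 [-150.  106.]
-0.05 [-153.  116.]
```

```bash
python3 -m handwheel '[[0,-15,0,0,0,0,0],[0,-30,0,0,0,0,0],[0,-41,0,1,0,0,0],[0,-51,0,4,0,0,0],[0,-61,0,7,0,0,0],[0,-71,0,11,0,0,0],[0,-80,0,16,0,0,0],[0,-80,0,16,0,0,0]]'; python3 - <<'E'
from h import *
cv2.imwrite("pics/s2.png",np.vstack([eyes.camera(c)[100:350,150:550,::-1] for c in("scene","side")]))
E
```

```text
time: 4.55
eef_pos: [0.6082, -0.0064, 0.2567]
tcp_rot: [-179.9, 0.2, 22.5]
wrist_force: [1.1, 0.4, 0.4]
gripper_width: 0.003
grip_force: 0.0
```

View pics/s2.png

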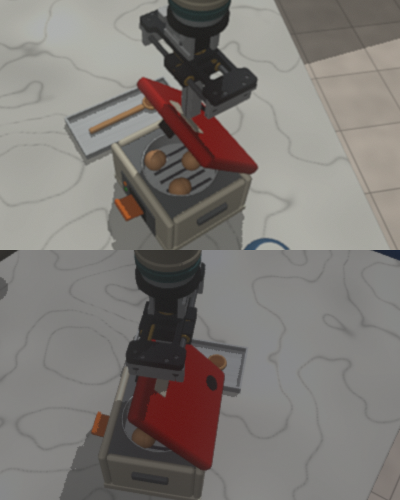

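The view shows the fingertip on the lid near the pad and the lid following down to about 0.85 rad. I'll continue.

```bash
python3 -m handwheel '[[0,-9,0,6,0,0,0],[0,-18,0,12,0,0,0],[0,-26,0,19,0,0,0],[0,-34,0,26,0,0,0],[0,-41,0,34,0,0,0],[0,-48,0,43,0,0,0],[0,-53,0,51,0,0,0],[0,-59,0,61,0,0,0],[0,-61,0,65,0,0,0],[0,-61,0,65,0,0,0],[0,-61,0,65,0,0,0]]'; python3 - <<'E'
from h import *
s=r.observe();print(s["eef_pos"]);d=s["eef_pos"]-[p[0],p[1],0];print("tip in cooker",R.from_euler('z',-p[2]).apply(d)*1000-[0,0,17])
E
```

```text
time: 5.75
eef_pos: [0.5529, -0.0293, 0.1921]
tcp_rot: [-180.0, 0.1, 22.5]
wrist_force: [-0.6, 0.6, 1.3]
gripper_width: 0.001
grip_force: 0.3
[ 0.55291869 -0.02934992  0.19205693]
tip in cooker [-3.90060960e+01 -8.97456518e-02  1.75056927e+02]
```

```bash
python3 -m handwheel '[[0,-2,0,4,0,0,0],[0,-4,0,8,0,0,0],[0,-6,0,12,0,0,0],[0,-7,0,15,0,0,0],[0,-8,0,18,0,0,0],[0,-8,0,18,0,0,0]]'; python3 -m handwheel '[[0,0,0,1.5,0,0,0],[0,-0.5,0,2,0,0,0],[0,-0.5,0,2,0,0,0]]'; python3 -m handwheel '[[0,0,0,1,0,0,0],[0,-0.5,0,2,0,0,0],[0,-0.5,0,2,0,0,0]]'
```

```text
time: 6.35
eef_pos: [0.547, -0.0322, 0.1746]
tcp_rot: [180.0, -0.1, 22.5]
wrist_force: [1.4, 1.7, 2.7]
gripper_width: 0.008
grip_force: 1.3
time: 6.65
eef_pos: [0.5468, -0.0323, 0.1736]
tcp_rot: [180.0, -0.1, 22.5]
wrist_force: [1.8, 1.9, 6.9]
gripper_width: 0.003
grip_force: 3.7
time: 6.95
eef_pos: [0.5468, -0.0323, 0.1732]
tcp_rot: [179.9, -0.2, 22.5]
wrist_force: [-0.6, 2.1, 14.9]
gripper_width: 0.005
grip_force: 7.5
```

```bash
python3 -m handwheel '[[0,0,0,0.5,0,0,0],[0,0,0,0.5,0,0,0]]'; python3 -m handwheel '[[0,0,0,0.5,0,0,0],[0,0,0,0.5,0,0,0]]'
```

```text
time: 7.15
eef_pos: [0.5468, -0.0324, 0.1732]
tcp_rot: [179.9, -0.2, 22.5]
wrist_force: [-0.3, 2.1, 17.6]
gripper_width: 0.005
grip_force: 8.6
time: 7.35
eef_pos: [0.5467, -0.0325, 0.1722]
tcp_rot: [179.9, -0.2, 22.5]
wrist_force: [-0.3, 2.6, 14.1]
gripper_width: 0.006
grip_force: 7.2
```

```bash
python3 -m handwheel '[[0,0,0,0.5,0,0,0],[0,0,0,0.5,0,0,0]]'; python3 -m handwheel '[[0,0,0,0.5,0,0,0],[0,0,0,0.5,0,0,0]]';  python3 -m handwheel '[[0,0,0,0.5,0,0,0],[0,0,0,0.5,0,0,0]]'
```

```text
time: 7.55
eef_pos: [0.5461, -0.0327, 0.1699]
tcp_rot: [179.9, -0.1, 22.5]
wrist_force: [2.5, 0.8, 3.8]
gripper_width: 0.009
grip_force: 1.9
time: 7.75
eef_pos: [0.5455, -0.0329, 0.1682]
tcp_rot: [180.0, 0.0, 22.5]
wrist_force: [2.0, 0.7, 2.0]
gripper_width: 0.009
grip_force: 1.0
time: 7.95
eef_pos: [0.5447, -0.0328, 0.1672]
tcp_rot: [-180.0, 0.1, 22.5]
wrist_force: [0.4, -0.1, 1.4]
gripper_width: 0.007
grip_force: 0.4
```

The click came at about 18 N. I'll follow it down gently to the seat.

```bash
python3 -m handwheel '[[0,0,0,1,0,0,0],[0,0,0,1,0,0,0]]'; python3 -m handwheel '[[0,0,0,1,0,0,0],[0,0,0,1,0,0,0]]'; python3 -m handwheel '[[0,0,0,1,0,0,0],[0,0,0,1,0,0,0]]'; python3 -m handwheel '[[0,0,0,1,0,0,0],[0,0,0,1,0,0,0]]'
```

```text
time: 8.15
eef_pos: [0.5445, -0.0327, 0.1662]
tcp_rot: [-179.9, 0.1, 22.5]
wrist_force: [0.1, 0.3, 0.1]
gripper_width: 0.006
grip_force: 0.0
time: 8.35
eef_pos: [0.5451, -0.0326, 0.1655]
tcp_rot: [-180.0, 0.1, 22.5]
wrist_force: [-0.2, 0.0, 0.4]
gripper_width: 0.0
grip_force: 0.0
time: 8.55
eef_pos: [0.5454, -0.0326, 0.1648]
tcp_rot: [-180.0, 0.0, 22.5]
wrist_force: [0.2, 0.2, -0.1]
gripper_width: 0.007
grip_force: 0.0
time: 8.75
eef_pos: [0.5454, -0.0326, 0.1638]
tcp_rot: [-180.0, 0.0, 22.5]
wrist_force: [0.2, 0.2, 0.1]
gripper_width: 0.005
grip_force: 0.0
```

```bash
python3 -m handwheel '[[0,0,0,1,0,0,0],[0,0,0,1,0,0,0]]';python3 -m handwheel '[[0,0,0,1,0,0,0],[0,0,0,1,0,0,0]]'; python3 -m handwheel '[[0,0,0,1,0,0,0],[0,0,0,1,0,0,0]]'
```

```text
time: 8.95
eef_pos: [0.5456, -0.0327, 0.1631]
tcp_rot: [180.0, -0.0, 22.5]
wrist_force: [-1.0, -0.6, 1.0]
gripper_width: 0.007
grip_force: 0.7
time: 9.15
eef_pos: [0.5454, -0.0327, 0.1622]
tcp_rot: [180.0, 0.0, 22.5]
wrist_force: [-0.8, -0.5, 3.7]
gripper_width: 0.002
grip_force: 1.6
time: 9.35
eef_pos: [0.5453, -0.0328, 0.1612]
tcp_rot: [180.0, 0.0, 22.5]
wrist_force: [-2.8, -0.3, 4.3]
gripper_width: 0.003
grip_force: 2.3
```

```bash
python3 -m handwheel '[[0,0,0,-10,0,0,0],[0,0,0,-40,0,0,0],[0,0,0,-80,0,0,0],[0,0,0,-120,0,0,0],[0,-120,0,-120,0,0,0],[0,-120,0,-120,0,0,0],[0,-120,0,-120,0,0,0],[0,-120,0,-120,0,0,0]]'; python3 - <<'E'
from h import *
yaw=np.degrees(p[2])
im=eyes.camera("scene");sc=im;sd=eyes.camera("side");cv2.imwrite("pics/s3.png",np.hstack([x[120:400,170:480,::-1] for x in(sc,sd)]))
for c in("scene","side"):
    C=eyes.calibration(c)
    def g(q):
        return proj(world(np.array([[-.098,0,.060]]),q),C)[0]
    o=models.outline_of("cook_lever",c)
    if o: ys,xs=np.nonzero(o[0]["mask"]);print(c,o[0]["p"],xs.mean(),ys.mean(),g(p))
    o=models.outline_of("lid",c)
    if o: print("lid iou",iou(o[0]["mask"],hull(world(lidpts(LID,0),p),C)))
s=r.observe()
x,z=-.099,.0667; t=np.radians(20)
def tcp(dz): return cw(x-.017*np.sin(t),0,z+.017*np.cos(t)+dz)
print(s["eef_pos"],tcp(.12),to(tcp(.12),[180,-20,yaw],s))
E
```

```text
time: 10.15
eef_pos: [0.433, -0.079, 0.2816]
tcp_rot: [180.0, -0.1, 22.4]
wrist_force: [-0.1, 0.3, -0.7]
gripper_width: 0.004
grip_force: 0.0
scene 0.75 278.8030303030303 307.44372294372295 [278.89646052 307.01425099]
lid iou 0.9007568590350047
side 0.53 247.98076923076923 273.5673076923077 [253.72144685 275.81530409]
lid iou 0.9219276669399654
[ 0.43594953 -0.07834276  0.28065514] [ 0.49209709 -0.05447891  0.20267477] [61.  -0.4 78.  -0.  20.   0. ]
```

View pics/s3.png

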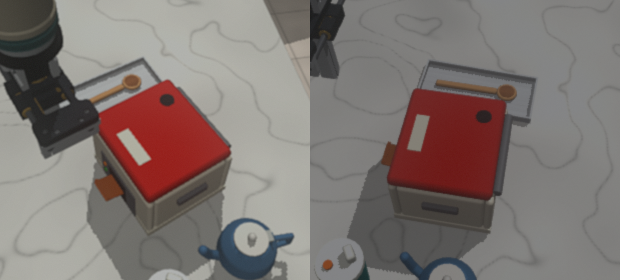

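The lid is shut and holding with nothing touching it, and the lever matches the model to a few mm. Next I move above the lever with a 20° lean.

```bash
python3 -m handwheel '[[0,10,0,0,0,8,0],[0,25,0,20,0,16,0],[0,45,0,50,0,20,0],[0,61,0,78,0,20,0],[0,61,0,78,0,20,0],[0,61,0,78,0,20,0]]'; python3 - <<'E'
from h import *
s=r.observe()
x,z=-.099,.0667; t=np.radians(20)
def tcp(dz): return cw(x-.017*np.sin(t),0,z+.017*np.cos(t)+dz)
for d in(.05,.01,0,-.015):print(d,to(tcp(d),[180,-20,np.degrees(p[2])],s))
cv2.imwrite("pics/s4.png",np.hstack([eyes.camera(c)[120:400,170:480,::-1] for c in("scene","side")]))
E
```

```text
time: 11.05
eef_pos: [0.4916, -0.055, 0.2029]
tcp_rot: [-179.9, -20.0, 22.6]
wrist_force: [0.5, 0.1, 0.4]
gripper_width: 0.005
grip_force: 0.0
0.05 [-23.3  -0.2  66.3  -0.1   0.    0.1]
0.01 [-3.700e+01 -2.000e-01  1.039e+02 -1.000e-01  0.000e+00  1.000e-01]
0 [-4.040e+01 -2.000e-01  1.133e+02 -1.000e-01  0.000e+00  1.000e-01]
-0.015 [-4.550e+01 -2.000e-01  1.274e+02 -1.000e-01  0.000e+00  1.000e-01]
```

View pics/s4.png

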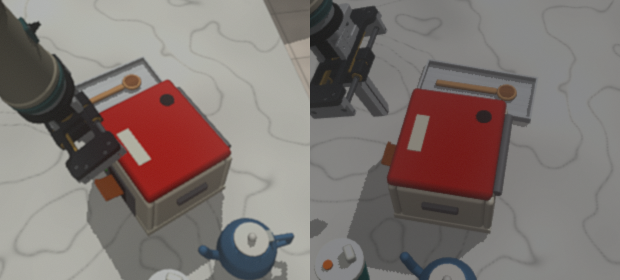

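The tool leans away from the cooker, poised above the lever. I'll descend to 10 mm above it and then feel.

```bash
python3 -m handwheel '[[0,-8,0,22,0,0,0],[0,-16,0,44,0,0,0],[0,-23,0,66,0,0,0],[0,-30,0,85,0,0,0],[0,-36,0,100,0,0,0],[0,-36,0,100,0,0,0],[0,-36,0,100,0,0,0]]'; python3 -m handwheel '[[0,-1,0,3,0,0,0],[0,-2,0,6,0,0,0],[0,-2,0,6,0,0,0]]';  python3 -m handwheel '[[0,-1,0,3,0,0,0],[0,-2,0,6,0,0,0],[0,-2,0,6,0,0,0]]'
```

```text
time: 11.85
eef_pos: [0.4925, -0.0555, 0.0979]
tcp_rot: [179.9, -20.1, 22.6]
wrist_force: [0.0, 0.2, 0.4]
gripper_width: 0.006
grip_force: 0.0
time: 12.15
eef_pos: [0.4917, -0.0551, 0.0906]
tcp_rot: [180.0, -20.0, 22.5]
wrist_force: [0.3, -0.4, 0.6]
gripper_width: 0.003
grip_force: 0.0
time: 12.45
eef_pos: [0.4918, -0.055, 0.0838]
tcp_rot: [-180.0, -20.0, 22.5]
wrist_force: [0.6, 0.3, 0.6]
gripper_width: 0.005
grip_force: 0.2
```

```bash
python3 - <<'E'
from h import *
s=r.observe();d=s["eef_pos"]+.017*R.from_euler('xyz',s["tcp_rot"],degrees=True).apply([0,0,1])-[p[0],p[1],0];print("tip in cooker",R.from_euler('z',-p[2]).apply(d)*1000)
cv2.imwrite("pics/s5.png",np.hstack([cv2.resize(eyes.camera(c)[200:350,200:350,::-1],None,fx=2.5,fy=2.5) for c in("scene","side")]))
E
```

```text
tip in cooker [-99.5085331   -0.35386537  67.78034711]
```

View pics/s5.png

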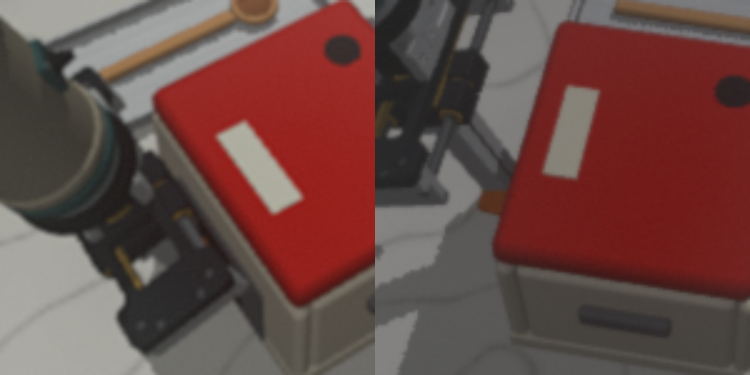

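The fingers meet the orange lever at about (493,200) in the side crop, and contact is just starting. I'll press in small steps.

```bash
for i in 1 2 3 4 5; do :; done; python3 -m handwheel '[[0,-0.3,0,1,0,0,0],[0,-0.7,0,2,0,0,0],[0,-1,0,3,0,0,0]]' | grep -E 'eef|wrist'; python3 -m handwheel '[[0,-0.3,0,1,0,0,0],[0,-0.7,0,2,0,0,0],[0,-1,0,3,0,0,0]]'| grep -E 'eef|wrist'; python3 -m handwheel '[[0,-0.3,0,1,0,0,0],[0,-0.7,0,2,0,0,0],[0,-0.7,0,2,0,0,0]]'| grep -E 'eef|wrist'
```

```text
eef_pos: [0.4918, -0.055, 0.0811]
wrist_force: [-2.5, -0.4, 6.5]
eef_pos: [0.4921, -0.0551, 0.0785]
wrist_force: [-6.8, -1.2, 15.0]
eef_pos: [0.4929, -0.0551, 0.0771]
wrist_force: [-3.1, 0.1, 12.0]
```

```bash
python3 -m handwheel '[[0,-0.7,0,1,0,0,0],[0,-1,0,2,0,0,0],[0,-1,0,2,0,0,0]]' | grep -E 'eef|wrist'; python3 -m handwheel '[[0,-0.3,0,1,0,0,0],[0,-0.7,0,2,0,0,0],[0,-0.7,0,2,0,0,0]]'| grep -E 'eef|wrist'; python3 -m handwheel '[[0,-0.3,0,1,0,0,0],[0,-0.3,0,1,0,0,0]]'| grep -E 'eef|wrist'
```

```text
eef_pos: [0.4923, -0.0553, 0.0739]
wrist_force: [-0.3, -1.2, 2.5]
eef_pos: [0.4909, -0.0545, 0.0705]
wrist_force: [-0.1, -0.6, 0.1]
eef_pos: [0.4913, -0.0547, 0.0697]
wrist_force: [-1.0, -0.1, 0.3]
```

```bash
python3 -m handwheel '[[0,-0.3,0,1,0,0,0],[0,-0.3,0,1,0,0,0]]' | grep -E 'eef|wrist'; python3 -m handwheel '[[0,-0.3,0,1,0,0,0],[0,-0.3,0,1,0,0,0]]'| grep -E 'eef|wrist'; python3 -m handwheel '[[0,-0.3,0,1,0,0,0],[0,-0.3,0,1,0,0,0]]'| grep -E 'eef|wrist'
```

```text
eef_pos: [0.4917, -0.0548, 0.069]
wrist_force: [-0.2, -0.4, 0.6]
eef_pos: [0.4918, -0.0548, 0.0681]
wrist_force: [0.0, 0.3, 2.4]
eef_pos: [0.492, -0.0548, 0.0673]
wrist_force: [-1.1, 0.1, 4.4]
```

```bash
python3 -m handwheel '[[0,-0.3,0,1,0,0,0],[0,-0.3,0,1,0,0,0],[0,-0.3,0,1,0,0,0]]' | grep -E 'eef|wrist'; python3 -m handwheel '[[0,0,0,-5,0,0,0],[0,0,0,-15,0,0,0],[0,0,0,-40,0,0,0],[0,0,0,-80,0,0,0],[0,0,0,-130,0,0,0],[0,-40,0,-170,0,0,0],[0,-80,0,-200,0,0,0],[0,-100,0,-200,0,0,0],[0,-100,0,-200,0,0,0]]'; python3 - <<'E'
from h import *
cv2.imwrite("pics/s6.png",np.hstack([cv2.resize(eyes.camera(c)[200:350,200:350,::-1],None,fx=2.5,fy=2.5) for c in("scene","side")]))
E
```

```text
eef_pos: [0.4921, -0.0548, 0.0662]
wrist_force: [-1.4, 0.9, 5.1]
time: 16.05
eef_pos: [0.3395, -0.1181, 0.22]
tcp_rot: [179.9, -19.9, 22.3]
wrist_force: [0.2, -0.1, 0.6]
gripper_width: 0.003
grip_force: 0.0
```

View pics/s6.png

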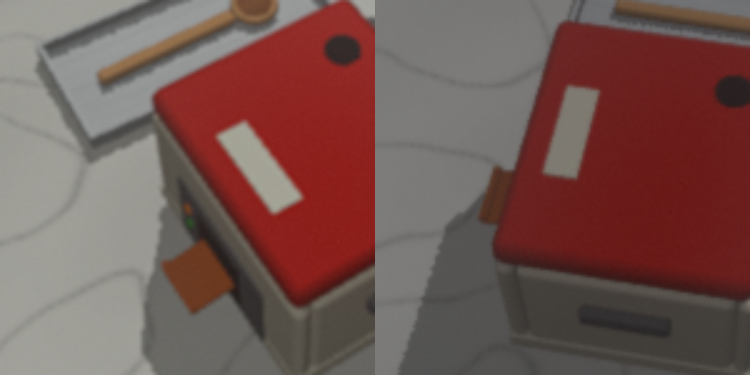

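The lid is shut; the lever appears at about (198,277) in the scene crop. I'll compare it numerically with the up position.

```bash
python3 - <<'E'
from h import *
for c in("scene","side"):
    C=eyes.calibration(c); im=eyes.camera(c)[:,:,::-1]; 
    def org(i):
        h=cv2.cvtColor(np.ascontiguousarray(i),cv2.COLOR_BGR2HSV)[250:335,235:300]
        m=(h[...,0]>4)&(h[...,0]<16)&(h[...,1]>140)
        n,l,st,ce=cv2.connectedComponentsWithStats(m.astype(np.uint8));k=1+np.argmax(st[1:,4]);return st[k],ce[k].round(1)
    print(c,org(cv2.imread(f"pics/{c}0.png")),org(im))
    for a in(0,.42):
        P=np.array([[-.036+ -.010,0,0],[-.036,0,0],[-.02,0,0]])
        e=np.arctan2(12,34)-a; d=np.array([-np.cos(e),0,np.sin(e)])
        print(a,[proj(world(np.array([[-.073,0,.052]])+q*d,p),C)[0].round(1) for q in(.046,.036)])
E
```

```text
scene (array([ 30,  45,  28,  25, 407], dtype=int32), array([43.5, 57. ])) (array([ 30,  46,  29,  29, 448], dtype=int32), array([44.2, 60. ]))
0 [array([269.3, 310.2]), array([274.2, 308.4])]
0.42 [array([268.9, 315.9]), array([273.8, 312.9])]
side (array([  7,  12,  15,  24, 170], dtype=int32), array([13.4, 24.5])) (array([  8,  18,  12,  21, 124], dtype=int32), array([13.3, 28.3]))
0 [array([243.3, 272. ]), array([248.6, 273.9])]
0.42 [array([243.3, 277.3]), array([248.6, 278. ])]
```

The lever sits 3 to 5 px lower in both views, as predicted for the detent, and stays there untouched.

```bash
python3 -c "
from station import r
print(r.close_job())"
```

```text
the job is handed in; nothing more can be done
None
```

The rice cooker lid is shut on its catch and the cook lever is held down by its detent; forces read at most about 18 N, nothing else was touched, and the job was handed in at about 16 s (no verdict was returned).

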